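# Push the stray basket back into the row

### The job

The basket of potato slices has been left askew in front of the row of baskets that stands along the low wooden riser. Push it along the table, without lifting or tipping it, into the gap between the pepper basket and the spring-onion basket until it stands square with its back against the riser. Leave the other two baskets where they stand, do not disturb the bottle, the can of skewers or the knife, and take your hand away at the end.

Things in the scene. Friction and masses are not known exactly. Their poses are not given: they have to be found in the camera images.
- potato_basket: Blue slotted plastic basket of pale yellow potato slices (heap up to 85 mm high), 190 mm along its y, 130 mm along its x, 75 mm high, upright flat walls, about 0.4 to 0.8 kg, loose on the table. Origin: centre of its underside, z up. Out of line, on the robot's side of the row, turned up to 0.25 rad. At home its 190 mm side lies against the riser, its x along the riser's x.
- riser: Low wooden riser across the table behind the row: 680 mm long, 210 mm deep, 60 mm high, fixed; cabbages and a carton stand on it. Origin: foot of its upright flat front face, middle of its length; x points away from the robot, square to that face, y along the face, z up. The gap in the row is about 234 mm wide, centred on this origin within 5 mm.
- pepper_basket: Blue slotted plastic basket of green peppers (heap up to 85 mm high), 190 mm along its y, 130 mm along its x, 75 mm high, upright flat walls, about 0.9 kg, loose on the table. Origin: centre of its underside, z up. One neighbour, at either end of the gap, its back at the riser, its 190 mm side along it. Stays where it is.
- onion_basket: Blue slotted plastic basket of cut spring onions (heap up to 85 mm high), 190 mm along its y, 130 mm along its x, 75 mm high, upright flat walls, about 0.9 kg, loose on the table. Origin: centre of its underside, z up. The other neighbour, at the other end of the gap, its back at the riser. Stays where it is.
- soy_bottle: Brown glass bottle, 62 mm across, 200 mm high, standing on the table to one side of the work. Origin: centre of its underside.
- skewer_can: Steel can 76 mm across and 110 mm high with a bunch of bamboo skewers that reaches 230 mm above the table, to the other side of the work. Origin: centre of its underside.
- knife: Broad kitchen knife lying flat at the robot's left of the row: steel blade 170 x 55 x 4 mm towards its +x, black handle 105 mm long and 18 mm high towards its -x. Origin: on the blade's underside, 20 mm ahead of its heel (the handle end).

How it is judged:
By the outcome, as a careful person would: the job done as asked, in the order asked, and still so for the second after the job is handed in, with the robot touching nothing.
It also fails if it takes over 64 s, if anything falls off the work surface, if the arm or the gripper's body presses on something with over 40 N, if the wrist force passes 120 N, or if a joint passes its speed limit or range.

### The arm

A 6-joint arm with a two-finger parallel gripper is mounted at the origin on the work surface. World frame = base frame: x ahead of the robot, y to its left, z up, the work surface at z = 0. Lengths are in mm, angles in rad, forces in N, time in s.
With the tool pointing down it reaches from about 350 to 875 mm from the base axis. Payload 4.2 kg.
Tool frame: the origin (TCP) lies at the very end of the fingers, on their centre line; the grasp point (between the pads) lies 19 mm behind it; z points along the fingers, y is the line along which they close (so a half turn about z gives the same grasp; the last joint's range is limited). The gripper opens to 85 mm and grips with 20 to 120 N. Pads are 22 mm wide; open, the fingers measure 114 mm over their backs; the gripper's body (76 mm by 85 mm) begins 54 mm behind the grasp point. The pads swing forward as they close: fully open they stand 13 mm farther back than shut.
Start: joints at [-1.089, 0.385, 0.008, 0, -1.194, -0.259], TCP at [138.119, -609.526, 231.312] pointing down, gripper open.
Joint ranges: [-3.14, 3.14], [-1.21, 2.06], [-1.07, 1.41], [-3.16, 2.05], [-2.99, -0.16], [-3.1, 3.1]. Speed limits (rad/s): [2.79, 2.79, 3.14, 3.14, 3.14, 3.14].

### API

Orientations are given as a unit quaternion [x, y, z, w].
In Python, from bench import arm, optics gives the robot as it stands. The module is installed in compiled form; this text tells all that it offers.
- The arm moves only by the tool step_arm, never from a script. Its argument "motion" is a list of rows, each an object with "dr": the turn, a rotation vector about the tool's x, y, z in units of 8 degrees (1.0 is 8 degrees), a list of three; "slide": the shift along the tool's x, y, z in mm, a list of three; "jaw": the finger opening in mm, from 0 to 85.4. A call has exactly 8 rows; each row is the pose to reach, as a shift and turn from the pose commanded when the call began, along the tool's axes at that moment; what a row does not reach only later rows make up. A row lasts 1/8 s, in which the tool goes at most 62.5 mm and 10.7 degrees, less where a joint would pass 70% of its speed; a pose out of reach is approached as far as the arm can. A call with a gripper value outside its range is refused whole. The fingers move at their own pace and stop on an object; the grip force is fixed at half the most. Time passes only in rows, so rows that repeat a pose let the fingers close, or fill a call up. It gives the time, the measured TCP pose, the force, the opening and the grip force at its end, in the units of the state.
- arm.read_state(): the state, without advancing time (a new reading comes with each control period).
- optics.get_image(name): name is "side" or "top" or "wrist"; returns the picture (400x640x3 uint8, blue, green, red); there is no depth.
- optics.camera_info(name): a dict with "camera_matrix" (3x3 intrinsics, pixels), "k1" (the pictures are not rectified: a ray, as slopes to the right and down, at radius r is drawn at 1 + k1 r^2 times it, then the intrinsics apply), "view" (4x4, takes a point from world to camera coordinates); the wrist camera has in their place "T_tool_cam" (4x4, takes a point from camera to tool coordinates, whose origin is the TCP and whose axes are the flange's). Camera axes: x right, y up, looking along -z (the intrinsics and any distortion apply to the point x, -y, -z); pixel columns grow to the right and rows downward; lengths in mm; the calibration is good to about 2 mm. A picture is of the moment at which its call begins: read the wrist's pose just before it. camera_info takes no time and is no camera call.
- arm.job_done(): hands the job in; it is judged then, once.
The state is a dict: "clock": time; "joints": joint angles; "joint_vel": joint speeds; "joint_efforts": joint torques, N m; "position": TCP position; "ee_rot": TCP orientation; "contact_force": force on the tool from outside, world axes, zero at the start; "wrist_torque": the same for the moment, N m; "gripper_width": finger opening in mm; "grasp_force": force on a finger pad.
Only numpy, scipy, OpenCV 4.12 (cv2) and the standard library are available. Lean on these libraries where they do the work, as an engineer would, in place of code of your own. Each camera call takes 0.05 s, during which the arm holds its last target. There are 200 camera calls.

## Working session

There is one attempt and no reset: what is moved stays moved. The work goes in short steps, Python scripts to look and compute and a tool call to move; the robot and the scene stay as the last step left them, time stands still between calls to the robot, and variables do not carry over. Pictures are saved under pics/ and viewed, at most 10 in all, crops included, and the job is handed in when it is done.

Besides the shell and the picture viewer there is one more tool, called after ">>>" as name(argument=value, ...), one argument or row to a line, values as JSON. step_arm: Moves the arm, as the interface text tells. Its arguments: {"type":"object","properties":{"motion":{"type":"array","items":{"type":"object","properties":{"dr":{"type":"array","items":{"type":"number"}},"slide":{"type":"array","items":{"type":"number"}},"jaw":{"type":"number"}}}}},"required":["motion"]}

```bash
mkdir -p pics; cat > h.py <<'E'
import numpy as np, cv2
from bench import arm, optics
def ray(name,px):
    i=optics.camera_info(name);K=np.array(i["camera_matrix"],float);k=i["k1"]
    p=np.array(px,float).reshape(-1,2)
    n=cv2.undistortPoints(p.reshape(-1,1,2),K,np.array([k,0,0,0,0.])).reshape(-1,2)
    d=np.c_[n[:,0],-n[:,1],-np.ones(len(n))]
    V=np.array(i["view"],float);R=V[:3,:3]
    return -R.T@V[:3,3], d@R
def plane(name,px,z):
    c,d=ray(name,px); return c+d*((z-c[2])/d[:,2:3])
def tri(p1,p2,n1="top",n2="side"):
    c1,d1=ray(n1,p1);c2,d2=ray(n2,p2);out=[]
    for a,b in zip(d1,d2):
        t=np.linalg.lstsq(np.c_[a,-b],c2-c1,rcond=None)[0]
        q,r=c1+t[0]*a,c2+t[1]*b; out.append([*((q+r)/2),np.linalg.norm(q-r)])
    return np.array(out)
E
python3 - <<'E'
from h import *
for n in("top","side"):
    cv2.imwrite(f"pics/{n}0.png",optics.get_image(n)); i=optics.camera_info(n)
    print(n,np.round(i["camera_matrix"],1).tolist(),i["k1"],np.round(ray(n,[[320,200]])[0]))
s=arm.read_state();print(s["position"],s["ee_rot"],s["clock"],s["contact_force"])
E
```

```text
top [[472.4, 0.0, 318.6], [0.0, 472.4, 201.2], [0.0, 0.0, 1.0]] -0.09570276043317938 [ 443.   19. 1547.]
side [[409.8, 0.0, 321.7], [0.0, 409.8, 199.8], [0.0, 0.0, 1.0]] -0.014868239697606016 [-125.  686.  690.]
[ 137.99549371 -609.02862624  230.3178515 ] [-1.11097976e-01  9.93808949e-01  9.90950304e-04 -1.77153496e-04] 0.1 [ 0.03252502 -0.67165291 -0.20201051]
```

View pics/top0.png

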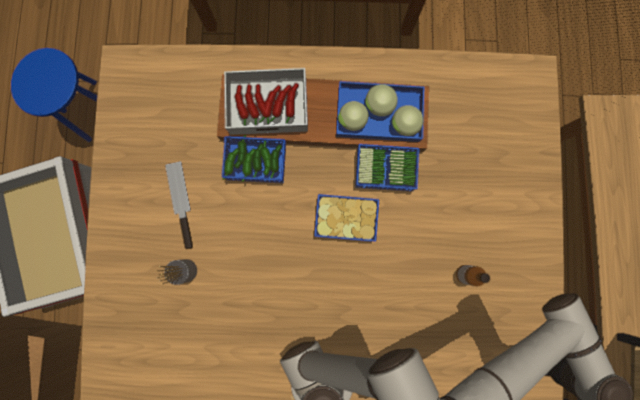

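View pics/side0.png

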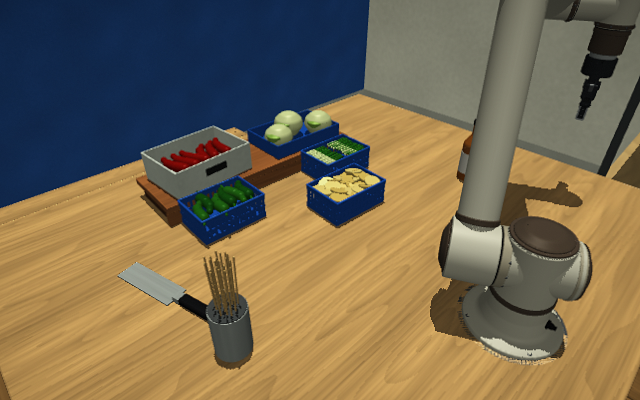

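The top view shows the potato basket at (347,218), peppers at (254,160), onions at (387,168), and the riser's front edge from about (220,136) to (427,148). The can is at (181,271), the bottle at (470,275), and the knife runs from (175,165) to (187,245). The side view shows the same layout, with the potato basket at (346,192).

```bash
cat > m.py <<'E'
from h import *
def baskets(img,boxes):
    hsv=cv2.cvtColor(img,cv2.COLOR_BGR2HSV)
    m=cv2.inRange(hsv,(108,110,50),(128,255,255)); out={}
    for k,(a,b,c,d) in boxes.items():
        w=np.zeros_like(m);w[b:d,a:c]=m[b:d,a:c]
        w=cv2.morphologyEx(w,cv2.MORPH_CLOSE,np.ones((3,3)))
        pts=cv2.findNonZero(w); out[k]=cv2.convexHull(pts).reshape(-1,2)
    return out
B=dict(potato=(308,190,388,248),pepper=(215,134,292,188),onion=(350,143,424,194))
def topmeas(img,z=75,B=B):
    r={}
    for k,h in baskets(img,B).items():
        P=plane("top",h,z)[:,:2].astype(np.float32)
        c,(w,l),a=cv2.minAreaRect(P); q=cv2.boxPoints((c,(w,l),a))
        e=q-np.roll(q,1,0);L=e[np.argmax(np.hypot(*e.T))]; L=L*np.sign(L[1])
        r[k]=(np.array(c),sorted((w,l)),np.arctan2(-L[0],L[1])); 
    return r
E
python3 - <<'E'
from m import *
t=cv2.imread("pics/top0.png");s=cv2.imread("pics/side0.png")
for k,v in topmeas(t).items(): print(k,np.round(v[0]),np.round(v[1]),round(float(v[2]),3))
h=baskets(t,B); hs=baskets(s,dict(potato=(302,160,390,226),pepper=(174,172,268,246),onion=(298,134,374,180)))
for k in h:
    # rim corners: left/right extremes in side = far-left / near-right rim corners
    P=plane("top",h[k],75); S=hs[k]
    print(k,"side L,R,",S[S[:,0].argmin()],S[S[:,0].argmax()],np.round(plane("side",[S[S[:,0].argmin()],S[S[:,0].argmax()]],75)[:,:2]).tolist())
    q=cv2.boxPoints(cv2.minAreaRect(h[k].astype(np.float32)));print(np.round(q).tolist(),np.round(plane("top",q,75)[:,:2]).tolist())
print("riser edge z60",np.round(plane("top",[[220,136],[427,148]],60)),"base",np.round(plane("top",[[306,142],[345,145]],60)))
print("bottle,can",np.round(plane("top",[[462,275],[188,271]],20)))
big=cv2.resize(t[125:255,205:435],None,fx=3.4,fy=3.4,interpolation=cv2.INTER_CUBIC);cv2.imwrite("pics/crop0.png",big)
E
```

```text
potato [532. -66.] [131. 191.] -0.059
pepper [712. 233.] [136. 195.] -0.022
onion [ 695. -191.] [137. 193.] -0.039
potato side L,R, [302 170] [385 181] [[669.0, -17.0], [458.0, -145.0]]
[[314.0, 236.0], [318.0, 194.0], [378.0, 199.0], [375.0, 241.0]] [[473.0, 34.0], [603.0, 26.0], [592.0, -165.0], [462.0, -156.0]]
pepper side L,R, [177 200] [265 215] [[783.0, 328.0], [567.0, 202.0]]
[[222.0, 179.0], [224.0, 136.0], [285.0, 139.0], [283.0, 181.0]] [[646.0, 329.0], [783.0, 329.0], [778.0, 134.0], [642.0, 135.0]]
onion side L,R, [298 150] [373 174] [[773.0, -94.0], [507.0, -151.0]]
[[355.0, 187.0], [358.0, 144.0], [419.0, 148.0], [416.0, 190.0]] [[631.0, -92.0], [768.0, -98.0], [760.0, -292.0], [623.0, -283.0]]
riser edge z60 [[ 786.  345.   60.]
 [ 763. -322.   60.]] base [[773.  67.  60.]
 [766. -58.  60.]]
bottle,can [[ 358. -447.   20.]
 [ 350.  439.   20.]]
```

View pics/crop0.png

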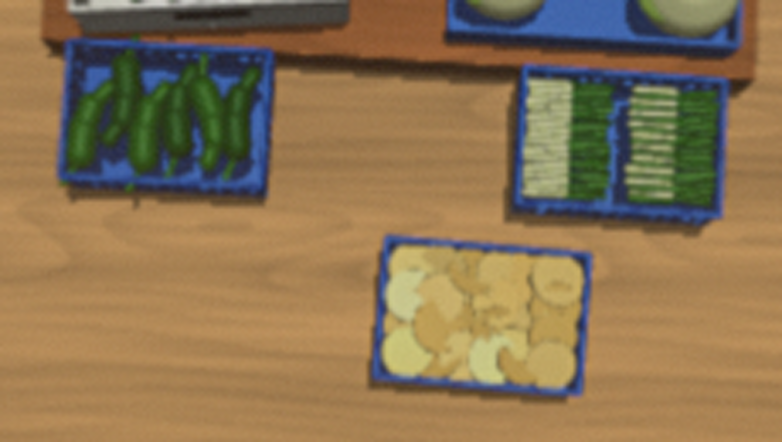

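The crop shows all three baskets clear of each other and the potato basket nearly parallel to the riser. The riser's yaw is about -0.036 and the gap's centre is near (770, 20). The basket is at (532,-66) with yaw -0.06, so it needs about +94 mm along y, then about +170 mm along x. Its size checks out at 131x191. I'll hover off its -y end with the finger line along its x.

>>> step_arm(
  motion=[
    {"slide":[0,0,-60],"dr":[0,0,0],"jaw":85},
    {"slide":[-50,30,-70],"dr":[0,0,-1.3],"jaw":85},
    {"slide":[-100,60,-70],"dr":[0,0,-2.6],"jaw":85},
    {"slide":[-150,90,-70],"dr":[0,0,-3.9],"jaw":85},
    {"slide":[-200,120,-70],"dr":[0,0,-5.2],"jaw":85},
    {"slide":[-250,150,-70],"dr":[0,0,-6.5],"jaw":85},
    {"slide":[-300,180,-70],"dr":[0,0,-7.8],"jaw":85},
    {"slide":[-350,210,-70],"dr":[0,0,-9.2],"jaw":85},
  ],
)

```text
clock: 1.1
position: [434.0, -325.7, 301.1]
ee_rot: [-0.684, 0.73, 0.0, -0.0]
contact_force: [0.3, -0.5, 0.8]
gripper_width: 85.0
grasp_force: 0.0
```

```bash
cat >> h.py <<'E'
from scipy.spatial.transform import Rotation as Ro
def go(x,y,z,yaw):
    "slide and turn (8 deg units) from now to a tool-down pose with tool y at world heading yaw from +y"
    s=arm.read_state();R=Ro.from_quat(s["ee_rot"]);T=Ro.from_matrix(np.array([[-np.cos(yaw),-np.sin(yaw),0],[-np.sin(yaw),np.cos(yaw),0],[0,0,-1]]).T.T)
    print("pos",np.round(s["position"],1),"t",round(s["clock"],2),"F",np.round(s["contact_force"],1),"slide",np.round(R.inv().apply(np.array([x,y,z])-s["position"]),1),"dr",np.round(np.degrees((R.inv()*T).as_rotvec())/8,2))
E
python3 - <<'E'
from h import *
go(525,-240,260,1.571-.059)
E
```

```text
pos [ 434.  -325.7  301.1] t 1.1 F [ 0.3 -0.5  0.8] slide [-91.4 -85.2  41.1] dr [ 0.    0.   -0.05]
```

>>> step_arm(
  motion=[
    {"slide":[-45,-42,0],"dr":[0,0,0],"jaw":85},
    {"slide":[-91,-85,0],"dr":[0,0,0],"jaw":85},
    {"slide":[-91,-85,50],"dr":[0,0,0],"jaw":85},
    {"slide":[-91,-85,100],"dr":[0,0,0],"jaw":85},
    {"slide":[-91,-85,155],"dr":[0,0,0],"jaw":85},
    {"slide":[-91,-85,210],"dr":[0,0,0],"jaw":85},
    {"slide":[-91,-85,265],"dr":[0,0,0],"jaw":85},
    {"slide":[-91,-85,275],"dr":[0,0,0],"jaw":85},
  ],
)

```text
clock: 2.1
position: [521.2, -242.1, 22.4]
ee_rot: [-0.681, 0.732, 0.004, -0.003]
contact_force: [-0.1, -0.5, 0.4]
gripper_width: 84.9
grasp_force: 0.0
```

```bash
python3 - <<'E'
from h import *
go(525,-190,25,1.571-.059)
i=optics.get_image("side");cv2.imwrite("pics/side1.png",i)
t=optics.get_image("top");cv2.imwrite("pics/top1.png",cv2.resize(t[125:275,205:435],None,fx=3.4,fy=3.4,interpolation=cv2.INTER_CUBIC))
E
```

```text
pos [ 521.2 -242.1   22.4] t 2.1 F [-0.1 -0.5  0.4] slide [-52.2  -0.   -2.5] dr [ 0.06  0.01 -0.1 ]
```

View pics/top1.png

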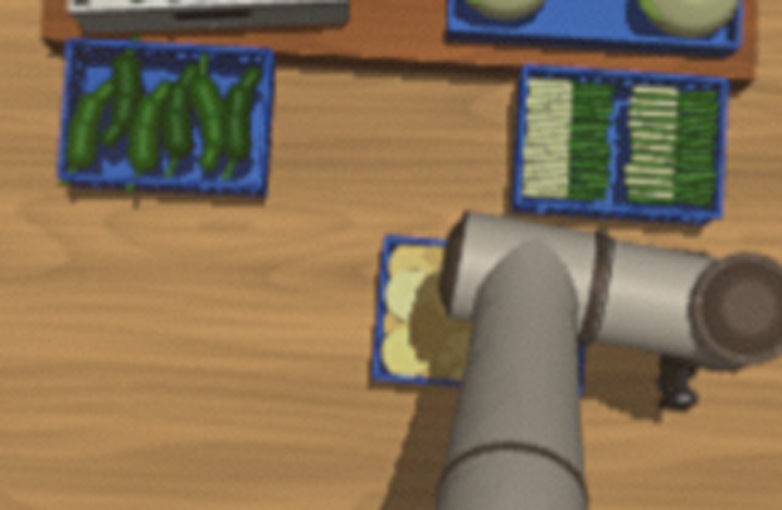

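The crop shows the hand clear of the onion basket and just beyond the potato basket's right end, with the path to the left free. I'll push gently in +y.

>>> step_arm(
  motion=[
    {"slide":[-25,1,-2],"dr":[0,0,-0.25],"jaw":85},
    {"slide":[-45,2,-2],"dr":[0,0,-0.25],"jaw":85},
    {"slide":[-58,2,-2],"dr":[0,0,-0.25],"jaw":85},
    {"slide":[-66,2,-2],"dr":[0,0,-0.25],"jaw":85},
    {"slide":[-74,3,-2],"dr":[0,0,-0.25],"jaw":85},
    {"slide":[-82,3,-2],"dr":[0,0,-0.25],"jaw":85},
    {"slide":[-91,3,-2],"dr":[0,0,-0.25],"jaw":85},
    {"slide":[-100,4,-2],"dr":[0,0,-0.25],"jaw":85},
  ],
)

```text
clock: 3.2
position: [527.8, -143.4, 28.7]
ee_rot: [-0.694, 0.72, -0.001, -0.0]
contact_force: [0.9, -6.7, 1.7]
gripper_width: 84.8
grasp_force: 3.0
```

```bash
python3 - <<'E'
from h import *
go(525,-90,25,1.571-.036)
i=optics.get_image("side");cv2.imwrite("pics/side2.png",i)
E
```

```text
pos [ 527.8 -143.4   28.7] t 3.2 F [ 0.9 -6.7  1.7] slide [-53.2   4.8   3.7] dr [-0.   -0.01 -0.01]
```

View pics/side2.png

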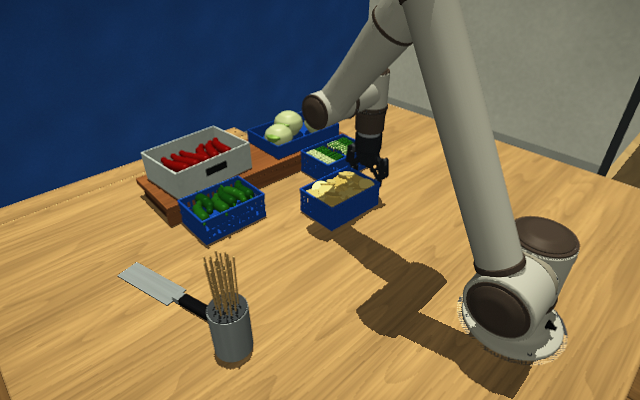

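The side view shows both fingers on the end face and the basket sliding flat at about 7 N. I'll go on 65 mm, then back off.

>>> step_arm(
  motion=[
    {"slide":[-8,0,0],"dr":[0,0,0],"jaw":85},
    {"slide":[-17,0,0],"dr":[0,0,0],"jaw":85},
    {"slide":[-26,0,0],"dr":[0,0,0],"jaw":85},
    {"slide":[-35,0,0],"dr":[0,0,0],"jaw":85},
    {"slide":[-44,0,0],"dr":[0,0,0],"jaw":85},
    {"slide":[-53,0,0],"dr":[0,0,0],"jaw":85},
    {"slide":[-60,0,0],"dr":[0,0,0],"jaw":85},
    {"slide":[-65,0,0],"dr":[0,0,0],"jaw":85},
  ],
)

```text
clock: 4.25
position: [529.6, -78.5, 28.6]
ee_rot: [-0.694, 0.72, -0.0, -0.001]
contact_force: [-0.2, -6.0, 2.6]
gripper_width: 85.2
grasp_force: 3.2
```

>>> step_arm(
  motion=[
    {"slide":[0,0,0],"dr":[0,0,0],"jaw":85},
    {"slide":[25,0,0],"dr":[0,0,0],"jaw":85},
    {"slide":[50,0,0],"dr":[0,0,0],"jaw":85},
    {"slide":[50,30,-50],"dr":[0,0,1.2],"jaw":85},
    {"slide":[50,60,-90],"dr":[0,0,2.4],"jaw":85},
    {"slide":[50,100,-120],"dr":[0,0,3.6],"jaw":85},
    {"slide":[50,140,-130],"dr":[0,0,4.8],"jaw":85},
    {"slide":[50,150,-130],"dr":[0,0,6.0],"jaw":85},
  ],
)

```text
clock: 5.25
position: [375.8, -121.8, 158.9]
ee_rot: [-0.338, 0.941, 0.0, 0.001]
contact_force: [-0.5, 0.1, -0.6]
gripper_width: 84.8
grasp_force: 0.0
```

```bash
python3 - <<'E'
from h import *
t=optics.get_image("top");cv2.imwrite("pics/top3raw.png",t);cv2.imwrite("pics/top3.png",cv2.resize(t[125:275,205:435],None,fx=3.4,fy=3.4,interpolation=cv2.INTER_CUBIC))
s=arm.read_state();print(s["joints"],s["position"])
go(430,28,150,-.036)
E
```

```text
[ 0.10184675  0.06279231 -0.6255653  -0.00186945 -0.88239936 -0.98449808] [ 375.35484539 -121.83866709  158.49956642]
pos [ 375.4 -121.8  158.5] t 5.3 F [-0.7  0.4 -1.1] slide [-137.3   81.2    8.7] dr [0.01 0.   5.18]
```

View pics/top3.png

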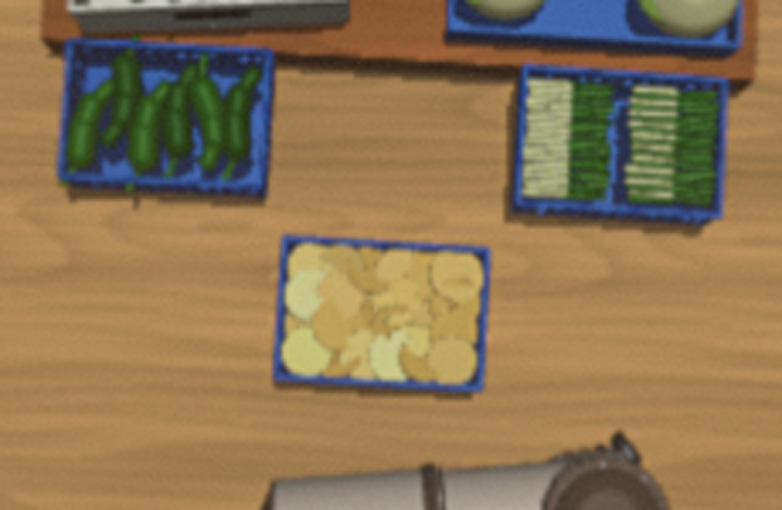

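The basket now stands in front of the gap at crop (382,313), nearly parallel to the row. I'll measure it against its neighbours.

```bash
python3 - <<'E'
from m import *
t=cv2.imread("pics/top3raw.png")
B["potato"]=(280,186,355,246)
r=topmeas(t)
for k,v in r.items(): print(k,np.round(v[0],1),np.round(v[1]),round(float(v[2]),3))
# riser edge: brown(dark red) to wood between the baskets
g=t[:,:,2].astype(float); pts=[]
for c in range(292,352,3):
    d=np.diff(cv2.GaussianBlur(g,(3,3),0)[132:156,c]); pts.append([c,132.5+d.argmax()])
P=plane("top",pts,0);f=np.polyfit(P[:,1],P[:,0],1);print("foot line x=",f)
a=np.arctan(-f[0]) if 0 else -np.arctan(f[0]); ex=np.array([np.cos(a),np.sin(a)]);ey=np.array([-np.sin(a),np.cos(a)])
o=(r["pepper"][0]+r["onion"][0])/2
print("yaw",a,"lat: pot vs mid",(r["potato"][0]-o)@ey,"half spacing",(r["pepper"][0]-r["onion"][0])@ey/2,"dx row",(o-r["potato"][0])@ex)
E
```

```text
potato [531.9  26.9] [131. 190.] -0.039
pepper [712.7 233.2] [138. 195.] -0.026
onion [ 695.4 -191.2] [137. 193.] -0.039
foot line x= [-1.63030368e-01  7.83019900e+02]
yaw 0.16160858424324023 lat: pot vs mid 33.48355491507921 half spacing 208.0241825765553 dx row 168.98137264690922
```

Lateral error is under 1 mm, yaw matches the row, and half the basket spacing is 212 mm as expected. I'll go behind the basket's front face with the finger line parallel to it.

>>> step_arm(
  motion=[
    {"slide":[-40,30,0],"dr":[0,0,1.25],"jaw":85},
    {"slide":[-80,60,0],"dr":[0,0,2.5],"jaw":85},
    {"slide":[-126,95,0],"dr":[0,0,3.75],"jaw":85},
    {"slide":[-126,95,20],"dr":[0,0,5],"jaw":85},
    {"slide":[-126,95,60],"dr":[0,0,5.18],"jaw":85},
    {"slide":[-126,95,100],"dr":[0,0,5.18],"jaw":85},
    {"slide":[-126,95,130],"dr":[0,0,5.18],"jaw":85},
    {"slide":[-126,95,130],"dr":[0,0,5.18],"jaw":85},
  ],
)

```text
clock: 6.3
position: [412.4, 31.0, 26.3]
ee_rot: [0.013, 1.0, -0.001, -0.003]
contact_force: [0.0, -0.0, 0.4]
gripper_width: 85.2
grasp_force: 0.0
```

```bash
python3 - <<'E'
from h import *
go(456,29.7,28,-.036)
E
```

```text
pos [412.4  31.   26.3] t 6.3 F [ 0.  -0.   0.4] slide [-43.6  -0.2  -1.9] dr [-0.02 -0.04  0.08]
```

>>> step_arm(
  motion=[
    {"slide":[-20,0,-2],"dr":[0,0,0.08],"jaw":85},
    {"slide":[-36,0,-2],"dr":[0,0,0.08],"jaw":85},
    {"slide":[-46,0,-2],"dr":[0,0,0.08],"jaw":85},
    {"slide":[-58,0,-2],"dr":[0,0,0.08],"jaw":85},
    {"slide":[-71,0,-2],"dr":[0,0,0.08],"jaw":85},
    {"slide":[-84,0,-2],"dr":[0,0,0.08],"jaw":85},
    {"slide":[-97,0,-2],"dr":[0,0,0.08],"jaw":85},
    {"slide":[-110,0,-2],"dr":[0,0,0.08],"jaw":85},
  ],
)

```text
clock: 7.3
position: [520.1, 27.5, 30.6]
ee_rot: [0.019, 1.0, -0.001, -0.004]
contact_force: [-7.8, 0.0, 5.3]
gripper_width: 85.1
grasp_force: 4.1
```

```bash
python3 - <<'E'
from h import *
go(626,23.5,28,-.036)
t=optics.get_image("top");cv2.imwrite("pics/top4.png",cv2.resize(t[125:275,205:435],None,fx=3.4,fy=3.4,interpolation=cv2.INTER_CUBIC))
E
```

```text
pos [520.1  27.5  30.6] t 7.3 F [-7.8  0.   5.3] slide [-1.06e+02  1.00e-01  1.70e+00] dr [-0.01 -0.06 -0.02]
```

View pics/top4.png

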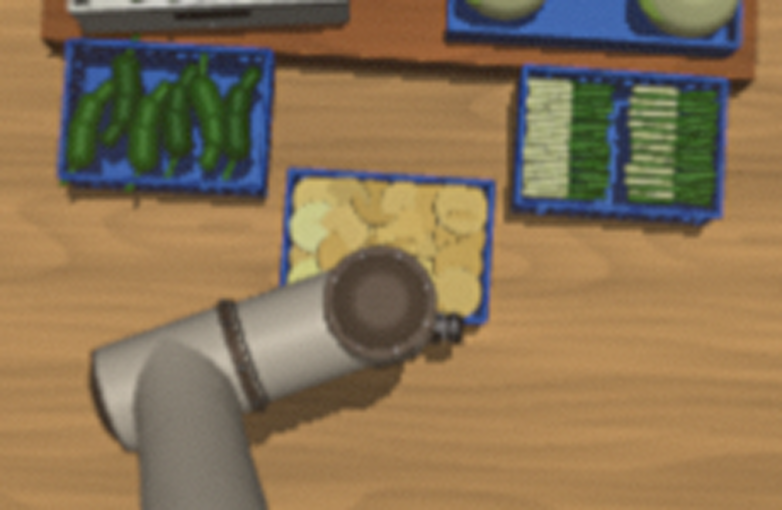

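The basket is entering the gap square and centred, with about 20 crop pixels clear on each side. I'll continue, then slow down.

>>> step_arm(
  motion=[
    {"slide":[-12,0,0],"dr":[0,0,0],"jaw":85},
    {"slide":[-24,0,0],"dr":[0,0,0],"jaw":85},
    {"slide":[-36,0,0],"dr":[0,0,0],"jaw":85},
    {"slide":[-48,0,0],"dr":[0,0,0],"jaw":85},
    {"slide":[-60,0,0],"dr":[0,0,0],"jaw":85},
    {"slide":[-72,0,0],"dr":[0,0,0],"jaw":85},
    {"slide":[-84,0,0],"dr":[0,0,0],"jaw":85},
    {"slide":[-94,0,0],"dr":[0,0,0],"jaw":85},
  ],
)

```text
clock: 8.35
position: [615.1, 24.5, 30.5]
ee_rot: [0.019, 1.0, -0.0, -0.003]
contact_force: [-6.8, -0.5, 3.8]
gripper_width: 84.8
grasp_force: 3.6
```

>>> step_arm(
  motion=[
    {"slide":[-1,0,0],"dr":[0,0,0],"jaw":85},
    {"slide":[-2,0,0],"dr":[0,0,0],"jaw":85},
    {"slide":[-3,0,0],"dr":[0,0,0],"jaw":85},
    {"slide":[-4,0,0],"dr":[0,0,0],"jaw":85},
    {"slide":[-5,0,0],"dr":[0,0,0],"jaw":85},
    {"slide":[-6,0,0],"dr":[0,0,0],"jaw":85},
    {"slide":[-7,0,0],"dr":[0,0,0],"jaw":85},
    {"slide":[-8,0,0],"dr":[0,0,0],"jaw":85},
  ],
)

```text
clock: 9.35
position: [623.1, 24.5, 30.4]
ee_rot: [0.019, 1.0, -0.0, -0.002]
contact_force: [-7.8, -0.1, 3.9]
gripper_width: 85.1
grasp_force: 3.6
```

Not at the riser yet, so I'll go on in small steps.

>>> step_arm(
  motion=[
    {"slide":[-1,0,0],"dr":[0,0,0],"jaw":85},
    {"slide":[-1,0,0],"dr":[0,0,0],"jaw":85},
    {"slide":[-2,0,0],"dr":[0,0,0],"jaw":85},
    {"slide":[-2,0,0],"dr":[0,0,0],"jaw":85},
    {"slide":[-3,0,0],"dr":[0,0,0],"jaw":85},
    {"slide":[-3,0,0],"dr":[0,0,0],"jaw":85},
    {"slide":[-4,0,0],"dr":[0,0,0],"jaw":85},
    {"slide":[-4,0,0],"dr":[0,0,0],"jaw":85},
  ],
)

```text
clock: 10.35
position: [627.3, 24.3, 30.5]
ee_rot: [0.019, 1.0, -0.0, -0.002]
contact_force: [-5.8, 1.1, 3.5]
gripper_width: 85.0
grasp_force: 3.3
```

>>> step_arm(
  motion=[
    {"slide":[-1,0,0],"dr":[0,0,0],"jaw":85},
    {"slide":[-1,0,0],"dr":[0,0,0],"jaw":85},
    {"slide":[-2,0,0],"dr":[0,0,0],"jaw":85},
    {"slide":[-2,0,0],"dr":[0,0,0],"jaw":85},
    {"slide":[-3,0,0],"dr":[0,0,0],"jaw":85},
    {"slide":[-3,0,0],"dr":[0,0,0],"jaw":85},
    {"slide":[-4,0,0],"dr":[0,0,0],"jaw":85},
    {"slide":[-4,0,0],"dr":[0,0,0],"jaw":85},
  ],
)

```text
clock: 11.35
position: [631.3, 24.2, 30.4]
ee_rot: [0.019, 1.0, -0.0, -0.002]
contact_force: [-7.0, -0.0, 3.0]
gripper_width: 84.6
grasp_force: 3.3
```

```bash
python3 - <<'E'
from h import *
go(630,23.5,28,-.036)
t=optics.get_image("top");cv2.imwrite("pics/top5.png",cv2.resize(t[125:275,205:435],None,fx=3.4,fy=3.4,interpolation=cv2.INTER_CUBIC))
E
```

```text
pos [631.3  24.2  30.4] t 11.35 F [-7. -0.  3.] slide [ 1.3 -0.7  2.5] dr [-0.   -0.03 -0.01]
```

View pics/top5.png

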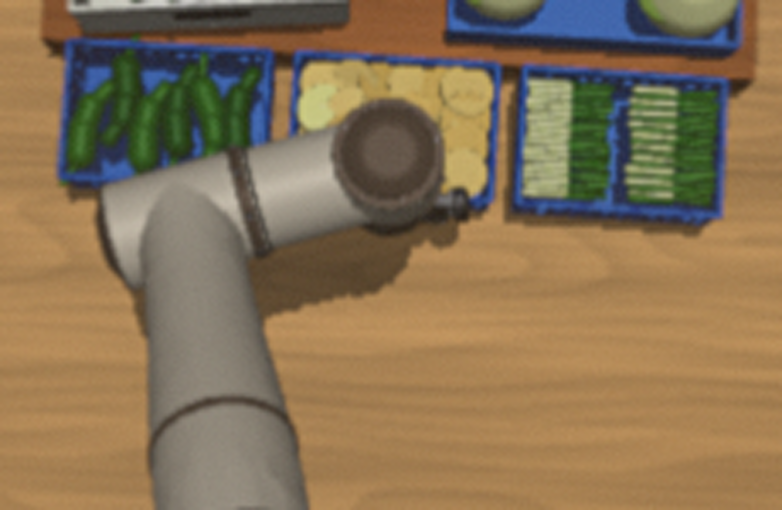

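The basket is centred in the gap with its back rim, (293,53) to (499,63), on the line of its neighbours. The force is still only friction, so I'll creep on until it rises.

>>> step_arm(
  motion=[
    {"slide":[-0.5,0,0],"dr":[0,0,0],"jaw":85},
    {"slide":[-1,0,0],"dr":[0,0,0],"jaw":85},
    {"slide":[-1,0,0],"dr":[0,0,0],"jaw":85},
    {"slide":[-1.5,0,0],"dr":[0,0,0],"jaw":85},
    {"slide":[-2,0,0],"dr":[0,0,0],"jaw":85},
    {"slide":[-2,0,0],"dr":[0,0,0],"jaw":85},
    {"slide":[-2.5,0,0],"dr":[0,0,0],"jaw":85},
    {"slide":[-2.5,0,0],"dr":[0,0,0],"jaw":85},
  ],
)

```text
clock: 12.4
position: [633.3, 24.1, 30.5]
ee_rot: [0.019, 1.0, -0.0, -0.003]
contact_force: [-7.8, 0.2, 4.3]
gripper_width: 84.9
grasp_force: 3.9
```

>>> step_arm(
  motion=[
    {"slide":[-0.5,0,0],"dr":[0,0,0],"jaw":85},
    {"slide":[-1,0,0],"dr":[0,0,0],"jaw":85},
    {"slide":[-1,0,0],"dr":[0,0,0],"jaw":85},
    {"slide":[-1.5,0,0],"dr":[0,0,0],"jaw":85},
    {"slide":[-2,0,0],"dr":[0,0,0],"jaw":85},
    {"slide":[-2,0,0],"dr":[0,0,0],"jaw":85},
    {"slide":[-2.5,0,0],"dr":[0,0,0],"jaw":85},
    {"slide":[-2.5,0,0],"dr":[0,0,0],"jaw":85},
  ],
)

```text
clock: 13.4
position: [633.3, 24.0, 30.5]
ee_rot: [0.019, 1.0, -0.001, -0.005]
contact_force: [-14.6, 2.5, 8.7]
gripper_width: 85.0
grasp_force: 7.1
```

The force has doubled and the TCP has stopped, so the basket is at the riser. I'll press slightly to square it, then retreat and look.

>>> step_arm(
  motion=[
    {"slide":[-1,0,0],"dr":[0,0,0],"jaw":85},
    {"slide":[-2,0,0],"dr":[0,0,0],"jaw":85},
    {"slide":[-3,0,0],"dr":[0,0,0],"jaw":85},
    {"slide":[-3,0,0],"dr":[0,0,0],"jaw":85},
    {"slide":[-3,0,0],"dr":[0,0,0],"jaw":85},
    {"slide":[-3,0,0],"dr":[0,0,0],"jaw":85},
    {"slide":[-3,0,0],"dr":[0,0,0],"jaw":85},
    {"slide":[-3,0,0],"dr":[0,0,0],"jaw":85},
  ],
)

```text
clock: 14.4
position: [633.2, 23.7, 30.5]
ee_rot: [0.018, 1.0, -0.001, -0.008]
contact_force: [-20.6, 2.6, 14.0]
gripper_width: 84.6
grasp_force: 10.8
```

>>> step_arm(
  motion=[
    {"slide":[5,0,0],"dr":[0,0,0],"jaw":85},
    {"slide":[25,0,0],"dr":[0,0,0],"jaw":85},
    {"slide":[70,0,0],"dr":[0,0,0],"jaw":85},
    {"slide":[120,0,-20],"dr":[0,0,0],"jaw":85},
    {"slide":[170,0,-60],"dr":[0,0,0],"jaw":85},
    {"slide":[210,0,-100],"dr":[0,0,0],"jaw":85},
    {"slide":[230,0,-130],"dr":[0,0,0],"jaw":85},
    {"slide":[230,0,-130],"dr":[0,0,0],"jaw":85},
  ],
)

```text
clock: 15.4
position: [412.9, 33.8, 163.5]
ee_rot: [0.018, 1.0, 0.002, 0.004]
contact_force: [0.0, -1.3, -0.8]
gripper_width: 84.9
grasp_force: 0.0
```

```bash
python3 - <<'E'
from m import *
go(400,30,150,-.036)
t=optics.get_image("top");cv2.imwrite("pics/top6.png",cv2.resize(t[125:275,205:435],None,fx=3.4,fy=3.4,interpolation=cv2.INTER_CUBIC))
B["potato"]=(288,138,354,190);B["pepper"]=(215,134,287,188);B["onion"]=(356,143,424,194)
for k,v in topmeas(t).items(): print(k,np.round(v[0],1),np.round(v[1]),round(float(v[2]),3))
E
```

```text
pos [412.9  33.8 163.5] t 15.4 F [ 0.  -1.3 -0.8] slide [12.9 -4.3 13.4] dr [0.03 0.06 0.  ]
potato [707.3  19.7] [134. 194.] -0.034
pepper [712.2 233.2] [137. 194.] -0.025
onion [ 695.4 -191.3] [137. 193.] -0.039
```

View pics/top6.png

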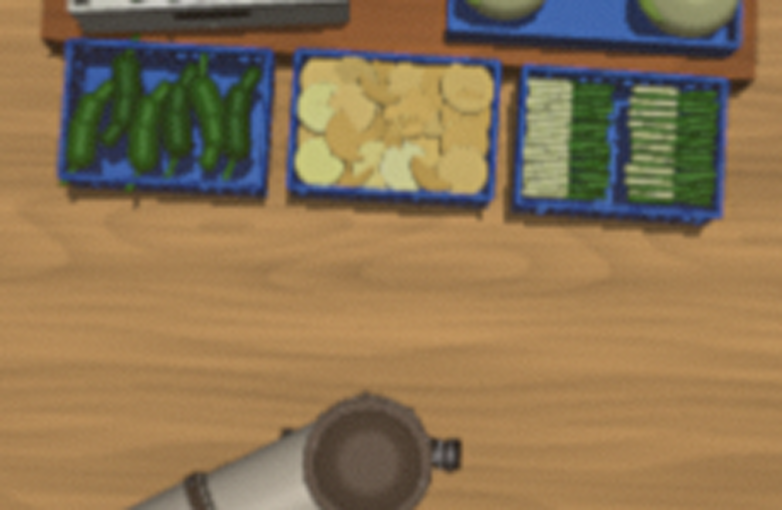

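The basket stands square and centred between its unmoved neighbours, with its back at the riser, and the hand is clear.

```bash
python3 -c "
from bench import arm
print(arm.job_done())"
```

```text
the job is handed in; nothing more can be done
None
```

The potato basket now stands square and centred in the gap with its back against the riser. Its neighbours have not moved, the hand is clear, and the job was handed in at about 15 s of the 64 s allowed.

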